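Tip the biscuits from the serving board into the tin and close it

TASK

The coffee break is over: pick up the wooden serving board, hold it with its edge close above the open biscuit tin and tip it so that all five biscuits slide off into the tin, gently, neither thrown nor dropped from high up, and without the fingers touching any biscuit. Set the empty board down gently, flat on the desk on its feet, and then put the lid on the tin, down flat all round with every biscuit inside. Leave the mug, the pen pot and the stapler where they stand, and the tin upright.

Things in the scene. Friction and masses are not known exactly. Their poses are not given: they have to be found in the camera images.
- board: Dark wooden serving board, 0.33 kg: slab 150 mm deep (its x), 230 mm wide (its y), 10 mm thick on 5 mm feet; its upper face is 15 mm above the desk. At both ends (y = +-109 mm) stands an upright end board. The long edges x = +-75 mm are open, with no lip: biscuits slide off over either, from about 25 to 36 degrees of tilt. Origin: under the slab's middle, at the feet's level; z up.
- board_grip_a (a point): Grip point on the board's +y end, 56 mm above the feet; axes as the board's. The end board here is 12 mm thick (y), 130 mm long (x) and stands from z = 15 to 68 mm; a hand hole 86 mm long passes through it from z = 23 to 44 mm, and the solid top bar above the hole, z = 44 to 68 mm, can be pinched from above with a finger on either side.
- board_grip_b (a point): Grip point on the board's -y end, 56 mm above the feet; axes as the board's. The end board here is 12 mm thick (y), 130 mm long (x) and stands from z = 15 to 68 mm; a hand hole 86 mm long passes through it from z = 23 to 44 mm, and the solid top bar above the hole, z = 44 to 68 mm, can be pinched from above with a finger on either side.
- shortbread1: Shortbread finger, pale tan, a flat block 52 mm long (its x), 22 mm wide, 16 mm thick, 18 g. Origin: centre of its underside.
- shortbread2: Shortbread finger, pale tan, a flat block 52 mm long (its x), 22 mm wide, 16 mm thick, 18 g. Origin: centre of its underside.
- shortbread3: Shortbread finger, pale tan, a flat block 52 mm long (its x), 22 mm wide, 16 mm thick, 18 g. Origin: centre of its underside.
- cookie1: Round chocolate-chip cookie, brown, a disc 52 mm across and 16 mm thick, 24 g. Origin: centre of its underside.
- cookie2: Round chocolate-chip cookie, brown, a disc 52 mm across and 16 mm thick, 24 g. Origin: centre of its underside.
- tin: Open rectangular steel biscuit tin, loose on the desk, 0.55 kg: outside 170 mm (its x) by 230 mm (its y) by 85 mm high, walls and floor 4 mm thick, inside 162 by 222 mm. Origin: centre of its underside; z up.
- lid: Lid of the tin, 0.38 kg, right way up on the desk: pale wooden slab 178 (its x) by 238 (its y) by 12 mm with a bar handle; under it a white locating plug 152 by 212 mm, 10 mm deep (lowest 4 mm: 148 by 208). Origin: centre of the plug's underside. When on, the slab lies on the tin's rim, origin 75 mm above the tin's, 5 mm of play all round, either way round.
- lid_grip (a point): Grip point of the lid's bar handle, 40 mm above the lid's origin. The bar is 16 mm thick (the lid's x), 90 mm long (the lid's y) and stands from 22 to 52 mm above the lid's origin; the slab's upper face is 22 mm above the lid's origin.
- mug: Bystander: white ceramic mug, 82 mm across, 95 mm high. Origin: centre of its underside.
- pen_pot: Bystander: square black pen pot, 76 mm wide, 100 mm high, with pens up to 150 mm high. Origin: centre of its underside.
- stapler: Bystander: black stapler lying on its base, 140 mm long (its x), 36 mm wide, 56 mm high. Origin: centre of its underside.

How it is judged:
By the outcome, as a careful person would: the job done as asked, in the order asked, and still so for the second after the job is handed in, with the robot touching nothing.
It also fails if it takes over 72 s, if anything falls off the work surface, if the arm or the gripper's body presses on something with over 40 N, if the wrist force passes 120 N, or if a joint passes its speed limit or range.

ROBOT

A 7-joint arm with a two-finger parallel gripper is mounted at the origin on the work surface. World frame = base frame: x ahead of the robot, y to its left, z up, the work surface at z = 0. Lengths are in m, angles in rad, forces in N, time in s.
With the tool pointing down it reaches from about 0.425 to 0.875 m from the base axis. Payload 4.7 kg.
Tool frame: the origin (TCP) lies at the very end of the fingers, on their centre line; the grasp point (between the pads) lies 19 mm behind it; z points along the fingers, y is the line along which they close (so a half turn about z gives the same grasp; the last joint's range is limited). The gripper opens to 85 mm and grips with 20 to 120 N. Pads are 22 mm wide; open, the fingers measure 114 mm over their backs; the gripper's body (76 mm by 85 mm) begins 54 mm behind the grasp point. The pads swing forward as they close: fully open they stand 13 mm farther back than shut.
Start: joints at [1.331, 0.321, -0.07, 1.45, 0.023, 1.371, -0.057], TCP at [0.163, -0.629, 0.231] pointing down, gripper open.
Joint ranges: [-2.86, 2.86], [-0.3, 2.09], [-1.38, 1.24], [0.06, 2.45], [-1.56, 4.7], [0.09, 2.05], [-2.69, 2.69]. Speed limits (rad/s): [2.57, 2.57, 3.14, 3.14, 3.14, 3.14, 3.14].

INTERFACE

Orientations are given as a unit quaternion [x, y, z, w].
In Python, from bench import telemetry, camera, camera_info, finish_job, models gives the robot as it stands.
- The arm moves only by the tool drive_tool, never from a script. Its argument "targets" is one flat list of numbers, 7 for each row, row after row: the shift along the world's x, y, z scaled (see below), then the turn, a rotation vector about the world's x, y, z scaled (see below), then the opening, from 0 (shut) to 1 (fully open). A call has 1 to 20 rows; each row is the pose to reach, as a shift and turn from the pose commanded when the call began, turning the shorter way round; what a row does not reach only later rows make up. The controller multiplies each number of a shift by 0.25 m and each number of a turn by pi rad. A row lasts 1/12 s, in which the tool goes at most 41.7 mm and 7.16 degrees, less where a joint would pass 70% of its speed; a pose out of reach is approached as far as the arm can. A call with a number of a shift or a turn outside -1 to 1 is refused whole. A call with a gripper value outside its range is refused whole. The fingers move at their own pace and stop on an object; "grip_force" is the grip in N (left out, the last holds). Time passes only in rows, so rows that repeat a pose let the fingers close. It gives the time, the measured TCP pose, the force, the opening and the grip force at its end, in the units of the state.
- telemetry.observe(): the state, without advancing time (a new reading comes with each control period).
- camera(name): name is "side" or "top"; returns (picture, depth): 420x560x3 uint8, blue, green, red; 420x560 float32, m along the optical axis (not along the pixel's ray), 0 where there is no reading.
- camera_info(name): a dict with "intrinsics" (3x3 intrinsics, pixels), "extrinsics" (4x4, takes a point from camera to world coordinates). Camera axes: x right, y up, looking along -z (the intrinsics and any distortion apply to the point x, -y, -z); pixel columns grow to the right and rows downward; lengths in m; the calibration is good to about 2 mm. A picture is of the moment at which its call begins. camera_info takes no time and is no camera call.
- finish_job(): hands the job in; it is judged then, once.
Trained networks look in the newest picture that a camera, given by its name, has taken for a name from the list of things; names that differ only in an ending like _2 or _b are one class to them, and where a whole thing is asked for, a point or a joint stands for the part that bears it (a point fixed in the world has none). Each returns a list of dicts, best first, with "confidence" (0 to 1); they miss things now and then, are a little off and sometimes report something else, mostly with a low value. They report only what shows in the picture. A call takes as long as a camera call.
- models.search_frame(label, camera): "rect" ([left, top, right, bottom] in pixels, round what is visible of it).
- models.outline_of(label, camera): "mask" (420x560 bool, what is visible of it) and "rect" ([left, top, right, bottom] in pixels, round what is visible of it).
- models.spot_point(label, camera): "uv" ([column, row] in pixels: a listed point, or the origin of a listed thing).
The state is a dict: "t": time; "joint_pos": joint angles; "joint_velocities": joint speeds; "tau": joint torques, N m; "ee_pos": TCP position; "orientation": TCP orientation; "ft_force": force on the tool from outside, world axes, zero at the start; "torque": the same for the moment, N m; "finger_gap": finger opening in m; "grip_force": force on a finger pad.
Only numpy, scipy, OpenCV 4.12 (cv2) and the standard library are available. Lean on these libraries where they do the work, as an engineer would, in place of code of your own. Each camera call takes 0.05 s, during which the arm holds its last target. There are 200 camera calls.

## Working session

There is one attempt and no reset: what is moved stays moved. The work goes in short steps, Python scripts to look and compute and a tool call to move; the robot and the scene stay as the last step left them, time stands still between calls to the robot, and variables do not carry over. Pictures are saved under pics/ and viewed, at most 10 in all, crops included, and the job is handed in when it is done.

Besides the shell and the picture viewer there is one more tool, called after ">>>" by a JSON object that holds its "method" and its "body". drive_tool: Moves the arm, as the interface text tells. Shifts and turns lie within -1 to 1; 1 stands for 0.25 m of shift or pi rad of turn. Its arguments: {"type":"object","properties":{"targets":{"type":"array"},"grip_force":{"type":"number"}},"required":["targets"]}

```bash
mkdir -p pics; ls
cat > h.py <<'E'
import numpy as np, cv2
from bench import telemetry, camera, camera_info, finish_job, models
np.set_printoptions(precision=4,suppress=True)
def cloud(name,d):
    ci=camera_info(name);K=np.array(ci["intrinsics"]);T=np.array(ci["extrinsics"])
    v,u=np.mgrid[0:d.shape[0],0:d.shape[1]]
    x=(u-K[0,2])/K[0,0]*d;y=(v-K[1,2])/K[1,1]*d
    P=np.stack([x,-y,-d,np.ones_like(d)],-1)@T.T
    P=P[...,:3];P[d<=0]=np.nan
    return P
E
python3 - <<'E'
from h import *
for n in("top","side"):
    im,d=camera(n);cv2.imwrite(f"pics/{n}1.png",im);P=cloud(n,d);np.save(n+"P.npy",P)
    print(n,{k:v for k,v in camera_info(n).items()})
    for l in("board","tin","lid","mug","pen_pot","stapler","shortbread1","cookie1"):
        for o in models.outline_of(l,n)[:3]:
            q=P[o["mask"]];q=q[~np.isnan(q[:,0])]
            if len(q)<20: continue
            zt=np.percentile(q[:,2],95); 
            b=cv2.minAreaRect((q[:,:2]*1000).astype(np.float32))
            print(l,round(o["confidence"],2),np.array(o["rect"]).astype(int),"med",np.median(q,0),"zt",round(zt,3),"rect",[np.round(np.array(z),1).tolist() for z in b])
    for l in("board_grip_a","lid_grip","tin","lid","board"):
        for o in models.spot_point(l,n)[:2]: 
            u,v=np.round(o["uv"]).astype(int);print("spot",l,round(o["confidence"],2),u,v,P[np.clip(v,0,419),np.clip(u,0,559)])
s=telemetry.observe();print(s)
E
```

```text
pics
top {'intrinsics': array([[406.3716,   0.    , 275.2928],
       [  0.    , 406.3716, 208.5559],
       [  0.    ,   0.    ,   1.    ]]), 'extrinsics': array([[-0.0303,  0.998 , -0.0557,  0.5152],
       [-0.9994, -0.0313, -0.0166,  0.0123],
       [-0.0183,  0.0551,  0.9983,  1.3983],
       [ 0.    ,  0.    ,  0.    ,  1.    ]])}
board 0.64 [357 218 433 274] med [ 0.4522 -0.3663  0.0157] zt 0.068 rect [[452.9, -355.9], [233.7, 151.2], 74.9]
board 0.22 [253 180 331 242] med [ 0.5831 -0.0192  0.0046] zt 0.084 rect [[584.1, -17.2], [232.9, 184.9], 78.9]
tin 0.9 [252 179 330 240] med [ 0.5825 -0.0188  0.0046] zt 0.084 rect [[584.2, -22.1], [241.8, 186.8], 78.7]
lid 0.78 [142 209 225 283] med [0.4749 0.3533 0.0217] zt 0.028 rect [[474.2, 359.4], [182.9, 246.5], 19.6]
lid 0.41 [278 128 294 174] med [ 0.7863 -0.0062  0.0533] zt 0.059 rect [[793.3, -6.7], [37.8, 150.9], 73.2]
mug 0.95 [199 145 233 174] med [0.7683 0.2373 0.0263] zt 0.094 rect [[765.6, 231.5], [79.6, 96.1], 60.6]
pen_pot 0.94 [340 153 375 188] med [ 0.7117 -0.2482  0.0427] zt 0.109 rect [[708.0, -244.4], [73.3, 77.1], 
[... 2966 characters left out ...]
 0.577  -0.0206  0.0043]
spot tin 0.31 259 304 [ 0.485  -0.2577  0.0642]
spot lid 0.62 221 166 [0.4713 0.3228 0.0215]
spot lid 0.26 278 242 [ 0.575  -0.0173  0.0016]
{'t': 1.4, 'joint_pos': array([ 1.3311,  0.321 , -0.0701,  1.4505,  0.0226,  1.3708, -0.0569]), 'joint_velocities': array([ 0.0003, -0.0012, -0.0006, -0.0012, -0.0001, -0.0001,  0.0008]), 'tau': array([ -0.0004, -49.3392,  -0.3818, -31.4571,   0.0133,   0.0015,
        -0.    ]), 'ee_pos': array([ 0.1632, -0.6292,  0.2313]), 'orientation': array([ 0.992 ,  0.1265, -0.    ,  0.    ]), 'ft_force': array([-0.6069,  0.4946, -0.5998]), 'torque': array([ 0.0005, -0.0098, -0.0411]), 'grip_force': 0.0, 'finger_gap': 0.08550339262238407}
```

View pics/top1.png

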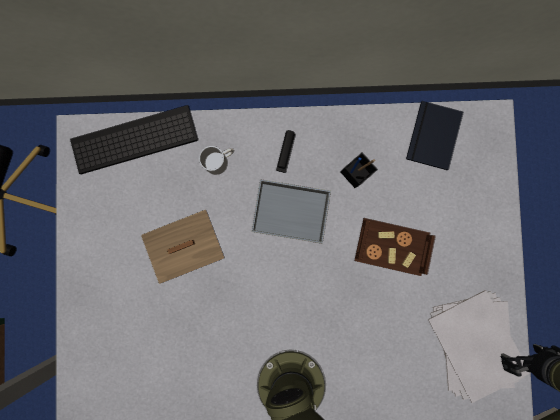

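View pics/side1.png

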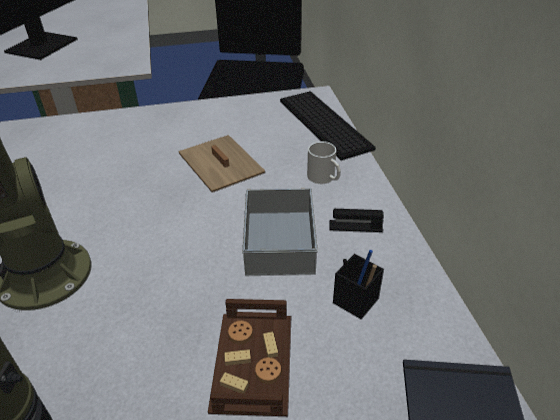

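Top view: tin at (291,212), board with biscuits at (394,247), lid at (183,246), matching the outlines; stapler behind the tin, pen pot to its right. I now refine the poses from depth.

```bash
cat >> h.py <<'E'
def fit(P,c,r,z0,z1,pct=None):
    q=P.reshape(-1,3);q=q[~np.isnan(q[:,0])]
    q=q[(np.hypot(q[:,0]-c[0],q[:,1]-c[1])<r)&(q[:,2]>z0)&(q[:,2]<z1)]
    b=cv2.minAreaRect((q[:,:2]*1000).astype(np.float32))
    return len(q),[np.round(np.array(z),1).tolist() for z in b],q.mean(0)
E
python3 - <<'E'
from h import *
for n in("top","side"):
    P=np.load(n+"P.npy");print(n)
    print("tinrim",fit(P,(.584,-.019),.17,.078,.095))
    print("board",fit(P,(.453,-.356),.16,.009,.075))
    print("endA",fit(P,(.481,-.251),.09,.058,.08))
    print("endB",fit(P,(.425,-.461),.09,.058,.08))
    print("lid",fit(P,(.474,.355),.17,.012,.03))
    print("handle",fit(P,(.474,.355),.09,.043,.065))
    print("desk",np.nanmedian(P[300:310,200:240,2]))
E
```

```text
top
tinrim (405, [[579.8, -16.3], [233.1, 172.8], 78.9], array([ 0.579 , -0.019 ,  0.0839]))
board (3212, [[452.4, -353.5], [254.7, 186.6], 86.5], array([ 0.4509, -0.3604,  0.0252]))
endA (163, [[480.0, -249.8], [14.2, 129.5], 75.0], array([ 0.4801, -0.2494,  0.0669]))
endB (179, [[425.3, -461.1], [14.7, 129.1], 75.7], array([ 0.4252, -0.4595,  0.0663]))
lid (3518, [[474.4, 355.7], [178.3, 239.4], 19.6], array([0.4744, 0.3539, 0.0216]))
handle (132, [[474.6, 354.9], [15.8, 88.2], 20.0], array([0.4746, 0.354 , 0.0511]))
desk -0.00023496576417270099
side
tinrim (616, [[578.8, -17.1], [237.3, 173.1], 79.0], array([ 0.5746, -0.0353,  0.0822]))
board (8263, [[451.8, -355.2], [234.6, 150.2], 75.5], array([ 0.4519, -0.3601,  0.0268]))
endA (402, [[478.7, -250.4], [17.2, 129.6], 74.8], array([ 0.4795, -0.2526,  0.0646]))
endB (570, [[424.7, -461.8], [14.6, 129.6], 75.3], array([ 0.4253, -0.4632,  0.0652]))
lid (2551, [[472.5, 354.0], [180.1, 245.5], 20.3], array([0.4723, 0.34  , 0.0204]))
handle (114, [[473.6, 353.8], [20.3, 94.3], 19.5], array([0.4721, 0.3515, 0.0497]))
desk -0.0001195387170526141
```

>>> {"method": "drive_tool", "body": {"targets": [0.8,1.0,0.0,0,0,-0.1618,0.5,0.8,1.0,0.0,0,0,-0.1618,0.5,0.8,1.0,0.0,0,0,-0.1618,0.5,0.8,1.0,0.0,0,0,-0.1618,0.5,0.8,1.0,0.0,0,0,-0.1618,0.5,0.8,1.0,0.0,0,0,-0.1618,0.5,0.8,1.0,0.0,0,0,-0.1618,0.5,0.8,1.0,0.0,0,0,-0.1618,0.5,0.8,1.0,0.0,0,0,-0.1618,0.5], "grip_force": 110}}

```text
t: 2.15
ee_pos: [0.3691, -0.3722, 0.232]
orientation: [0.993, -0.121, 0.001, -0.001]
ft_force: [0.8, 0.2, -0.3]
finger_gap: 0.0429
grip_force: 0.0
```

>>> {"method": "drive_tool", "body": {"targets": [0.467,0.515,-0.3,0,0,0,0.5,0.467,0.515,-0.3,0,0,0,0.5,0.467,0.515,-0.3,0,0,0,0.5,0.467,0.515,-0.3,0,0,0,0.5,0.467,0.515,-0.4,0,0,0,0.5,0.467,0.515,-0.445,0,0,0,0.5,0.467,0.515,-0.445,0,0,0,0.5,0.467,0.515,-0.445,0,0,0,0.5,0.467,0.515,-0.445,0,0,0,0.5]}}

```text
t: 2.9
ee_pos: [0.4799, -0.2525, 0.1214]
orientation: [0.992, -0.128, 0.001, 0.001]
ft_force: [-1.3, 0.3, 0.7]
finger_gap: 0.0429
grip_force: 0.0
```

Run:
```python
from h import *
im,d=camera("side");cv2.imwrite("pics/s2.png",cv2.resize(im[220:420,130:400],None,fx=2.8,fy=2.8))
s=telemetry.observe();print(s["t"],s["ee_pos"],s["orientation"],s["joint_pos"])
from scipy.spatial.transform import Rotation as R
print(R.from_quat(s["orientation"]).as_matrix())
```

```text
2.95 [ 0.4801 -0.2526  0.1217] [ 0.9917 -0.1283  0.0011  0.0009] [ 0.7759  0.1964 -0.3768  1.8451  0.0813  1.1124 -1.4582]
[[ 0.9671 -0.2544  0.0019]
 [-0.2544 -0.9671 -0.002 ]
 [ 0.0024  0.0014 -1.    ]]
```

>>> {"method": "drive_tool", "body": {"targets": [0,0.008,-0.1,0,0,0,0.5,0,0.008,-0.2,0,0,0,0.5,0,0.008,-0.28,0,0,0,0.5,0,0.008,-0.33,0,0,0,0.5,0,0.008,-0.33,0,0,0,0.5,0,0.008,-0.33,0,0,0,0.5]}}

```text
t: 3.45
ee_pos: [0.48, -0.2493, 0.0383]
orientation: [0.992, -0.128, 0.0, 0.0]
ft_force: [-0.0, 0.1, 0.8]
finger_gap: 0.0428
grip_force: 0.0
```

Run:
```python
from h import *
im,d=camera("side");cv2.imwrite("pics/s3.png",cv2.resize(im[220:420,130:400],None,fx=2.8,fy=2.8))
s=telemetry.observe();print(s["t"],s["ee_pos"],s["ft_force"])
```

```text
3.5 [ 0.4807 -0.2494  0.039 ] [-0.0045  0.3721  0.1814]
```

View pics/s3.png

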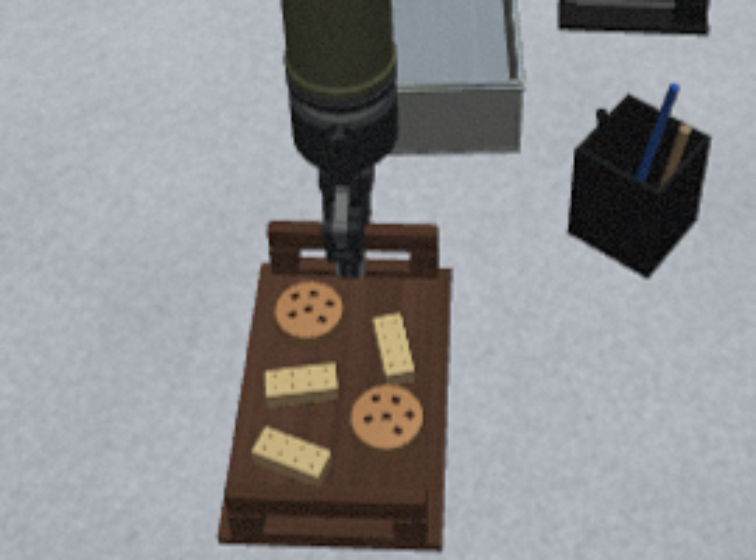

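The crop shows the fingers straddling the near bar in its middle (crop pixel 345,250), clear of the biscuits. Closing.

>>> {"method": "drive_tool", "body": {"targets": [0,0,0,0,0,0,0.3,0,0,0,0,0,0,0.15,0,0,0,0,0,0,0.05,0,0,0,0,0,0,0,0,0,0,0,0,0,0,0,0,0,0,0,0,0,0,0,0,0,0,0,0,0,0,0,0,0,0,0], "grip_force": 110}}

```text
t: 4.17
ee_pos: [0.4808, -0.2495, 0.0393]
orientation: [0.992, -0.127, 0.001, 0.001]
ft_force: [-1.4, -0.6, 5.5]
finger_gap: 0.0102
grip_force: 107.6
```

>>> {"method": "drive_tool", "body": {"targets": [0,0,0.005,0,0,0,0,0,0,0.012,0,0,0,0,0,0,0.025,0,0,0,0,0,0,0.045,0,0,0,0,0,0,0.07,0,0,0,0,0,0,0.1,0,0,0,0,0,0,0.13,0,0,0,0,0,0,0.16,0,0,0,0,0,0,0.19,0,0,0,0,0,0,0.22,0,0,0,0,0,0,0.24,0,0,0,0,0,0,0.25,0,0,0,0,0,0,0.25,0,0,0,0]}}

```text
t: 5.25
ee_pos: [0.4804, -0.2487, 0.1009]
orientation: [0.992, -0.127, 0.001, 0.0]
ft_force: [0.7, 1.0, -4.0]
finger_gap: 0.0101
grip_force: 107.4
```

Run:
```python
from h import *
im,d=camera("side");cv2.imwrite("pics/s4.png",cv2.resize(im[180:420,130:400],None,fx=2.5,fy=2.5))
P=cloud("side",d)
q=P[280:420,190:310].reshape(-1,3);q=q[~np.isnan(q[:,0])]
s=telemetry.observe();print(s["t"],s["ee_pos"],s["orientation"],s["ft_force"],s["torque"],s["finger_gap"])
print(fit(P,(.425,-.461),.09,.105,.16))
# slab plane
m=(q[:,2]>.055)&(q[:,2]<.1)&(np.hypot(q[:,0]-.453,q[:,1]+.36)<.11)
q=q[m]
w=np.ones(len(q),bool)
for i in range(8):
    c=np.linalg.lstsq(np.c_[q[w,:2],np.ones(w.sum())],q[w,2],rcond=None)[0]
    r=q[:,2]-np.c_[q[:,:2],np.ones(len(q))]@c; w=r<.003 if i<4 else abs(r)<.004
print(c,w.sum(),np.degrees(np.arctan(c[:2])), c@[.453,-.36,1])
```

```text
5.3 [ 0.48   -0.2485  0.1003] [ 0.9919 -0.1269  0.0002  0.0001] [ 0.4775  0.0177 -5.3298] [ 0.5059 -0.1166  0.0448] 0.009988690619260767
(894, [[424.0, -459.7], [14.3, 129.8], 75.2], array([ 0.4242, -0.462 ,  0.1209]))
[-0.0005  0.0084  0.0777] 3484 [-0.0308  0.4784] 0.07441624942942866
```

View pics/s4.png

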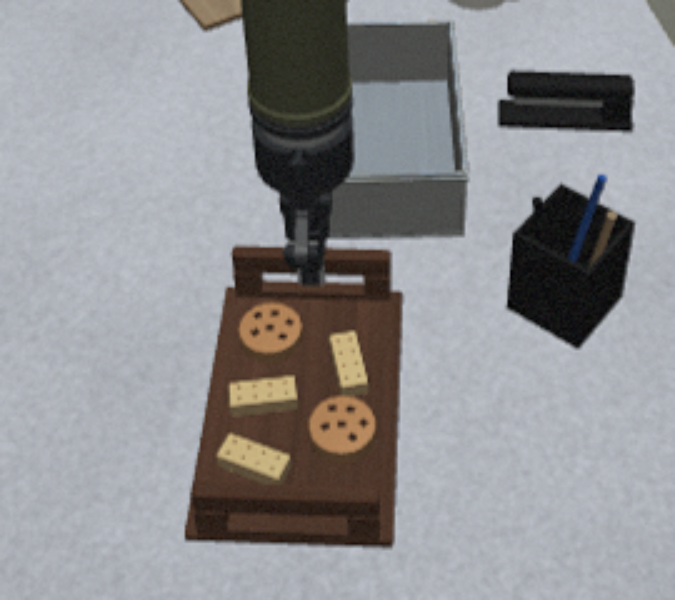

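>>> {"method": "drive_tool", "body": {"targets": [0.004,0.0056,0.0048,0,0,0.0002,0,0.016,0.022,0.019,0,0,0.0008,0,0.036,0.05,0.043,0,0,0.0018,0,0.064,0.09,0.077,0,0,0.003,0,0.096,0.134,0.115,0,0,0.005,0,0.128,0.179,0.154,0,0,0.006,0,0.16,0.224,0.192,0,0,0.008,0,0.192,0.269,0.23,0,0,0.0096,0,0.224,0.314,0.269,0,0,0.011,0,0.256,0.358,0.307,0,0,0.013,0,0.288,0.403,0.346,0,0,0.014,0,0.32,0.448,0.384,0,0,0.016,0,0.352,0.493,0.422,0,0,0.0176,0,0.376,0.526,0.451,0,0,0.019,0,0.392,0.549,0.47,0,0,0.0196,0,0.4,0.56,0.48,0,0,0.02,0]}}

```text
t: 6.63
ee_pos: [0.581, -0.107, 0.221]
orientation: [0.995, -0.095, 0.001, -0.0]
ft_force: [-0.3, 0.7, -4.6]
finger_gap: 0.0102
grip_force: 107.5
```

>>> {"method": "drive_tool", "body": {"targets": [0.005,0.007,0,0,0,0,0,0.019,0.029,0,0,0,0,0,0.044,0.064,0,0,0,0,0,0.077,0.114,0,0,0,0,0,0.116,0.171,0,0,0,0,0,0.155,0.228,0,0,0,0,0,0.194,0.286,0,0,0,0,0,0.232,0.343,0,0,0,0,0,0.271,0.4,0,0,0,0,0,0.31,0.457,0,0,0,0,0,0.348,0.514,0,0,0,0,0,0.387,0.571,0,0,0,0,0,0.426,0.628,0,0,0,0,0,0.455,0.671,0,0,0,0,0,0.474,0.7,0,0,0,0,0,0.484,0.714,0,0,0,0,0,0.484,0.714,0,0,0,0,0]}}

```text
t: 8.05
ee_pos: [0.7011, 0.0711, 0.2196]
orientation: [0.995, -0.095, -0.0, -0.0]
ft_force: [-0.9, 0.0, -5.3]
finger_gap: 0.0103
grip_force: 107.4
```

Run:
```python
from h import *
from scipy.spatial.transform import Rotation as R
im,d=camera("side");cv2.imwrite("pics/s5.png",im[100:400,100:500])
s=telemetry.observe();print(s["t"],s["ee_pos"],s["ft_force"],s["joint_pos"],s["finger_gap"])
M=R.from_quat(s["orientation"]).as_matrix();print(M)
P=cloud("side",d)
print(fit(P,(.658,-.15),.12,.23,.27))
b=np.array([.5793,-.0167]);x=np.array([.981,-.193]);y=np.array([.193,.981])
print("tcp in tin",(s["ee_pos"][:2]-b)@np.c_[x,y])
```

```text
8.1 [0.7009 0.0698 0.2198] [ 0.2393 -0.7084 -4.5993] [ 0.2309  0.4957 -0.5395  1.2953  0.2501  1.4176 -2.0555] 0.010025033769450143
[[ 0.9817 -0.1906 -0.0007]
 [-0.1906 -0.9817 -0.0005]
 [-0.0006  0.0006 -1.    ]]
(514, [[659.0, -143.5], [16.3, 129.1], 79.5], array([ 0.6577, -0.1456,  0.2397]))
tcp in tin [0.1025 0.1084]
```

View pics/s5.png

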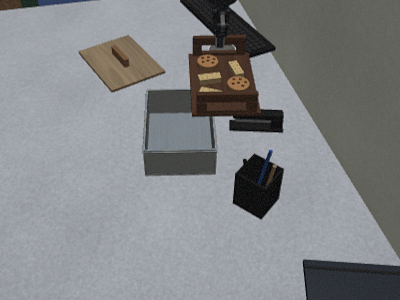

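>>> {"method": "drive_tool", "body": {"targets": [-0.0005,0.0001,-0.003,-0.0002,-0.001,0,0,-0.002,0.0004,-0.011,-0.0008,-0.0039,0,0,-0.005,0.001,-0.028,-0.0019,-0.0098,0,0,-0.01,0.002,-0.05,-0.0035,-0.0177,0,0,-0.0145,0.003,-0.075,-0.0052,-0.0265,0,0,-0.019,0.004,-0.1,-0.0069,-0.0353,0,0,-0.024,0.005,-0.125,-0.0087,-0.0441,0,0,-0.029,0.006,-0.15,-0.0104,-0.053,0,0,-0.034,0.007,-0.175,-0.0122,-0.0618,0,0,-0.0386,0.0075,-0.2,-0.0139,-0.0706,0,0,-0.0434,0.0084,-0.224,-0.0156,-0.0795,0,0,-0.0477,0.0093,-0.247,-0.0172,-0.0873,0,0,-0.0509,0.01,-0.263,-0.0183,-0.0932,0,0,-0.053,0.0103,-0.274,-0.0191,-0.0971,0,0,-0.0536,0.0104,-0.277,-0.0193,-0.0981,0,0,-0.0536,0.0104,-0.277,-0.0193,-0.0981,0,0]}}

```text
t: 9.43
ee_pos: [0.687, 0.0721, 0.1507]
orientation: [0.983, -0.095, 0.155, 0.016]
ft_force: [-0.1, 0.0, -4.2]
finger_gap: 0.0103
grip_force: 107.4
```

```bash
cat >> h.py <<'E'
def tinframe():
    from scipy.spatial.transform import Rotation as R
    s=telemetry.observe();M=R.from_quat(s["orientation"]).as_matrix()
    b=np.array([.5793,-.0167]);x=np.array([.981,-.193]);y=np.array([.193,.981])
    z=M[:,2];print(round(s["t"],2),"F",s["ft_force"],"q",s["joint_pos"],"gap",s["finger_gap"])
    th=np.arctan2(z[:2]@x,-z[2]);t=(s["ee_pos"][:2]-b)@np.c_[x,y];c,sn=np.cos(th),np.sin(th)
    print("tcp in tin",t,s["ee_pos"][2],"tilt",np.degrees(th),"roll",np.degrees(z[:2]@y),"edge x,z",t[0]-.075*c+.034*sn,s["ee_pos"][2]-.075*sn-.034*c)
    return s
E
python3 - <<'E'
from h import *
tinframe()
im,d=camera("side");P=cloud("side",d)
q=P.reshape(-1,3);q=q[~np.isnan(q[:,0])]
b=np.array([.5793,-.0167]);x=np.array([.981,-.193]);y=np.array([.193,.981])
t=(q[:,:2]-b)@np.c_[x,y]
m=(q[:,2]>.1)&(t[:,0]>.0)&(t[:,0]<.06)&(abs(t[:,1])<.12)
print("front lowest",np.c_[t[m],q[m,2]][np.argsort(t[m,0])[:10:3]])
E
```

```text
9.43 F [-0.085   0.0426 -4.1941] q [ 0.2482  0.2975 -0.5335  1.7224  0.3622  0.9024 -2.1966] gap 0.010265249184603227
tcp in tin [0.0885 0.1079] 0.15073947483882108 tilt 17.965605161530416 roll -0.050356792883171825 edge x,z 0.027619989891012733 0.09526380074334648
front lowest [[0.     0.0644 0.4733]
 [0.0001 0.0802 0.3481]
 [0.0001 0.0662 0.4789]
 [0.0002 0.0792 0.356 ]]
```

>>> {"method": "drive_tool", "body": {"targets": [-0.002,0.0004,0.002,-0.0005,-0.0027,0,0,-0.004,0.0008,0.004,-0.0011,-0.0054,0,0,-0.006,0.0012,0.006,-0.0016,-0.0082,0,0,-0.008,0.0016,0.008,-0.0021,-0.0109,0,0,-0.0104,0.002,0.01,-0.0027,-0.0136,0,0,-0.0125,0.0025,0.012,-0.0032,-0.0163,0,0,-0.0146,0.0029,0.014,-0.0037,-0.0191,0,0,-0.0166,0.0033,0.016,-0.0043,-0.0218,0,0,-0.0187,0.0037,0.018,-0.0048,-0.0245,0,0,-0.0208,0.0041,0.02,-0.0053,-0.0272,0,0,-0.0229,0.0045,0.022,-0.0059,-0.03,0,0,-0.025,0.0049,0.024,-0.0064,-0.0327,0,0,-0.027,0.0053,0.026,-0.007,-0.0354,0,0,-0.0291,0.0057,0.028,-0.0075,-0.0381,0,0,-0.0312,0.0061,0.03,-0.008,-0.0409,0,0,-0.0333,0.0066,0.032,-0.0086,-0.0436,0,0,-0.0354,0.007,0.034,-0.0091,-0.0463,0,0,-0.0374,0.0074,0.036,-0.0096,-0.0491,0,0,-0.0395,0.0078,0.038,-0.0102,-0.0518,0,0,-0.0416,0.0082,0.039,-0.0107,-0.0545,0,0]}}

```text
t: 11.15
ee_pos: [0.6771, 0.0747, 0.1607]
orientation: [0.966, -0.093, 0.241, 0.024]
ft_force: [0.3, 0.2, -4.1]
finger_gap: 0.0105
grip_force: 107.5
```

Run:
```python
from h import *
tinframe()
im,d=camera("side");cv2.imwrite("pics/s6.png",cv2.resize(im[130:330,200:420],None,fx=3,fy=3))
```

```text
11.15 F [ 0.2954  0.1877 -4.085 ] q [ 0.2222  0.1734 -0.5206  1.8891  0.4703  0.7078 -2.335 ] gap 0.010512275974107248
tcp in tin [0.0783 0.1086] 0.16070869713706032 tilt 28.04130429413956 roll 0.001303010501292176 edge x,z 0.028085237549561694 0.09544189718929189
```

View pics/s6.png

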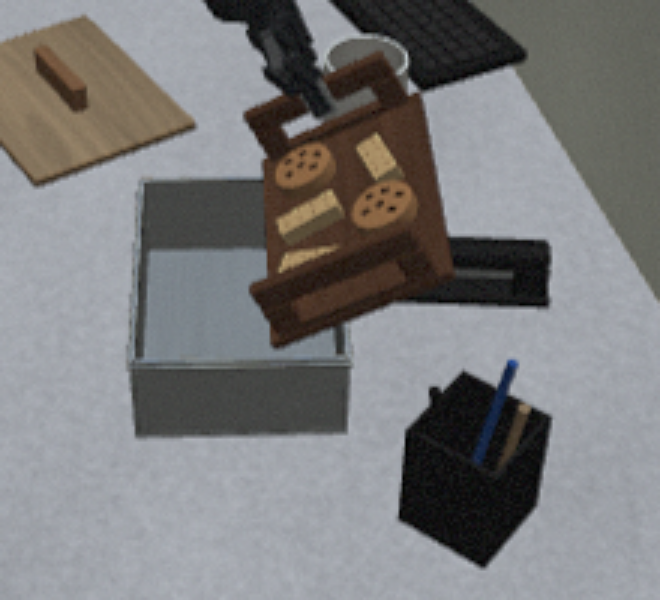

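The board is tilted 28° with its edge over the tin (crop 265,290), biscuits still in place. Continuing slowly.

>>> {"method": "drive_tool", "body": {"targets": [-0.0024,0.0005,0.0016,-0.0005,-0.0027,0,0,-0.0047,0.0009,0.0032,-0.0011,-0.0054,0,0,-0.007,0.0014,0.0048,-0.0016,-0.0082,0,0,-0.0094,0.0019,0.0064,-0.0021,-0.0109,0,0,-0.0118,0.0023,0.008,-0.0027,-0.0136,0,0,-0.0141,0.0028,0.0095,-0.0032,-0.0163,0,0,-0.0165,0.0033,0.011,-0.0037,-0.0191,0,0,-0.0188,0.0037,0.0125,-0.0043,-0.0218,0,0,-0.0212,0.0042,0.014,-0.0048,-0.0245,0,0,-0.0235,0.0047,0.0155,-0.0053,-0.0272,0,0,-0.0259,0.0051,0.017,-0.0059,-0.03,0,0,-0.0283,0.0056,0.0186,-0.0064,-0.0327,0,0,-0.0306,0.006,0.02,-0.007,-0.0354,0,0,-0.033,0.0065,0.0217,-0.0075,-0.0381,0,0,-0.0353,0.007,0.0233,-0.008,-0.0409,0,0,-0.0377,0.0074,0.0248,-0.0086,-0.0436,0,0,-0.04,0.0079,0.0264,-0.0091,-0.0463,0,0,-0.0424,0.0084,0.028,-0.0096,-0.0491,0,0,-0.0447,0.0088,0.0295,-0.0102,-0.0518,0,0,-0.0471,0.0093,0.031,-0.0107,-0.0545,0,0]}}

```text
t: 12.87
ee_pos: [0.6655, 0.0771, 0.1686]
orientation: [0.941, -0.09, 0.325, 0.032]
ft_force: [0.1, 0.5, -4.6]
finger_gap: 0.0103
grip_force: 107.8
```

Run:
```python
from h import *
tinframe()
im,d=camera("side");cv2.imwrite("pics/s7.png",cv2.resize(im[130:330,200:420],None,fx=3,fy=3))
```

```text
12.87 F [ 0.0549  0.4638 -4.6192] q [ 0.1665  0.0724 -0.4974  2.0476  0.7091  0.541  -2.6087] gap 0.010278368155645746
tcp in tin [0.0664 0.1086] 0.16863954250271038 tilt 38.05811873223352 roll 0.012728776338827522 edge x,z 0.02832274991082743 0.0956338872395102
```

View pics/s7.png

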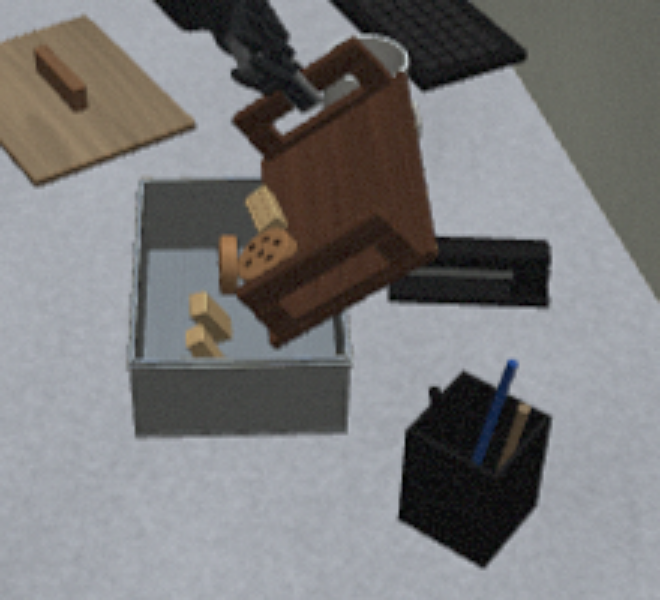

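All five are leaving: two shortbreads lie in the tin, the others are going over the edge at (260,230). Hold still.

>>> {"method": "drive_tool", "body": {"targets": [0,0,0,0,0,0,0,0,0,0,0,0,0,0,0,0,0,0,0,0,0,0,0,0,0,0,0,0,0,0,0,0,0,0,0,0,0,0,0,0,0,0,0,0,0,0,0,0,0,0,0,0,0,0,0,0]}}

```text
t: 13.58
ee_pos: [0.6654, 0.077, 0.1684]
orientation: [0.941, -0.091, 0.324, 0.032]
ft_force: [-0.7, 0.3, -2.8]
finger_gap: 0.0102
grip_force: 107.8
```

Run:
```python
from h import *
tinframe()
im,d=camera("side");im2,d2=camera("top")
cv2.imwrite("pics/s8.png",np.hstack([cv2.resize(im[130:330,200:360],None,fx=2.5,fy=2.5),cv2.resize(im2[160:260,230:345],(400,500))]))
```

```text
13.58 F [-0.6694  0.2905 -2.8024] q [ 0.1669  0.0731 -0.4975  2.047   0.7073  0.5418 -2.6069] gap 0.010246571693805731
tcp in tin [0.0664 0.1086] 0.1683634827261483 tilt 37.98407011666126 roll 0.003564846553389591 edge x,z 0.028184245458209516 0.095407121169671
```

View pics/s8.png

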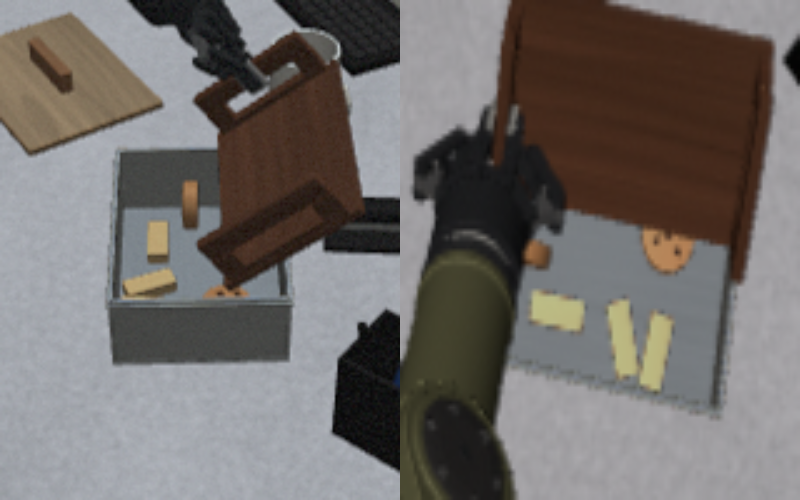

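All five biscuits are in the tin (one cookie upright against the wall, ~52 mm, below the lid), board empty. Now raise, level and return the board.

>>> {"method": "drive_tool", "body": {"targets": [0,0,0.04,0,0,0,0,0,0,0.1,0,0,0,0,0,0,0.18,0,0,0,0,0.01,-0.002,0.21,0.003,0.015,0,0,0.028,-0.006,0.21,0.008,0.041,0,0,0.05,-0.01,0.21,0.014,0.073,0,0,0.071,-0.014,0.21,0.0203,0.1035,0,0,0.093,-0.019,0.21,0.027,0.137,0,0,0.114,-0.023,0.21,0.033,0.166,0,0,0.13,-0.026,0.21,0.037,0.19,0,0,0.1424,-0.0288,0.21,0.0407,0.2071,0,0,0.1424,-0.0288,0.21,0.0407,0.2071,0,0]}}

```text
t: 14.68
ee_pos: [0.7037, 0.0675, 0.2187]
orientation: [0.995, -0.097, -0.001, 0.0]
ft_force: [-0.9, -1.2, -5.2]
finger_gap: 0.0107
grip_force: 107.7
```

>>> {"method": "drive_tool", "body": {"targets": [-0.015,-0.022,0,0,0,0,0,-0.045,-0.066,0,0,0,0,0,-0.09,-0.133,0,0,0,0,0,-0.145,-0.214,0,0,0,0,0,-0.2,-0.295,0,0,0,0,0,-0.255,-0.376,0,0,0,0,0,-0.31,-0.457,0,0,0,0,0,-0.365,-0.538,0,0,0,0,0,-0.41,-0.605,0,0,0,0,0,-0.45,-0.664,0,0,0,0,0,-0.475,-0.7,0,0,0,0,0,-0.484,-0.714,0,0,0,0,0]}}

```text
t: 15.68
ee_pos: [0.578, -0.1108, 0.2214]
orientation: [0.995, -0.097, 0.0, 0.001]
ft_force: [0.6, 0.4, -3.2]
finger_gap: 0.0105
grip_force: 107.8
```

>>> {"method": "drive_tool", "body": {"targets": [-0.012,-0.017,-0.0144,0,0,-0.0006,0,-0.04,-0.056,-0.048,0,0,-0.002,0,-0.08,-0.112,-0.096,0,0,-0.004,0,-0.125,-0.175,-0.15,0,0,-0.006,0,-0.17,-0.238,-0.204,0,0,-0.0085,0,-0.215,-0.301,-0.258,0,0,-0.011,0,-0.26,-0.364,-0.312,0,0,-0.013,0,-0.305,-0.427,-0.366,0,0,-0.015,0,-0.345,-0.483,-0.414,0,0,-0.017,0,-0.38,-0.532,-0.456,0,0,-0.019,0,-0.395,-0.553,-0.474,0,0,-0.02,0,-0.4,-0.56,-0.48,0,0,-0.02,0,-0.4,-0.56,-0.48,0,0,-0.02,0]}}

```text
t: 16.77
ee_pos: [0.48, -0.2484, 0.1005]
orientation: [0.992, -0.127, -0.0, -0.0]
ft_force: [-0.0, 0.3, -4.0]
finger_gap: 0.0102
grip_force: 107.7
```

Run:
```python
from h import *
from scipy.spatial.transform import Rotation as R
im,d=camera("side");cv2.imwrite("pics/s9.png",im)
P=cloud("side",d)
s=telemetry.observe();print(s["t"],s["ee_pos"],s["ft_force"],s["finger_gap"]);print(R.from_quat(s["orientation"]).as_matrix())
print(fit(P,(.425,-.461),.09,.105,.16))
q=P[280:420,190:310].reshape(-1,3);q=q[~np.isnan(q[:,0])]
q=q[(q[:,2]>.05)&(q[:,2]<.11)&(np.hypot(q[:,0]-.453,q[:,1]+.36)<.07)]
c=np.linalg.lstsq(np.c_[q[:,:2],np.ones(len(q))],q[:,2],rcond=None)[0];print("slope deg",np.degrees(c[:2]),"z grip end",c@[.48,-.25,1],"far end",c@[.425,-.461,1])
```

```text
16.8167 [ 0.4809 -0.2478  0.1012] [-0.1778 -0.5137 -3.3967] 0.010219359216081875
[[ 0.9681 -0.2506  0.0011]
 [-0.2506 -0.9681  0.0003]
 [ 0.001  -0.0006 -1.    ]]
(893, [[423.6, -459.5], [15.0, 130.4], 75.7], array([ 0.4238, -0.4616,  0.1204]))
slope deg [-0.1392  0.4931] z grip end 0.07482470512922136 far end 0.07314245342856766
```

>>> {"method": "drive_tool", "body": {"targets": [0,0,-0.02,0,0,0,0,0,0,-0.06,0,0,0,0,0,0,-0.11,0,0,0,0,0,0,-0.16,0,0,0,0,0,0,-0.195,0,0,0,0,0,0,-0.215,0,0,0,0,0,0,-0.224,0,0,0,0,0,0,-0.229,0,0,0,0,0,0,-0.233,0,0,0,0,0,0,-0.237,0,0,0,0,0,0,-0.24,0,0,0,0,0,0,-0.243,0,0,0,0,0,0,-0.245,0,0,0,0,0,0,-0.247,0,0,0,0,0,0,-0.247,0,0,0,0]}}

```text
t: 18.07
ee_pos: [0.4804, -0.2486, 0.0395]
orientation: [0.992, -0.127, 0.0, 0.0]
ft_force: [-0.1, 1.1, -1.3]
finger_gap: 0.0103
grip_force: 108.1
```

Run:
```python
from h import *
s=telemetry.observe();print(s["t"],s["ee_pos"],s["ft_force"],s["torque"],s["finger_gap"])
im,d=camera("side");P=cloud("side",d)
q=P[280:420,190:310].reshape(-1,3);q=q[~np.isnan(q[:,0])]
q=q[(q[:,2]>.005)&(q[:,2]<.04)&(np.hypot(q[:,0]-.453,q[:,1]+.36)<.07)]
c=np.linalg.lstsq(np.c_[q[:,:2],np.ones(len(q))],q[:,2],rcond=None)[0];print("slope deg",np.degrees(c[:2]),"z grip end",c@[.48,-.25,1],"far end",c@[.425,-.461,1])
```

```text
18.0667 [ 0.4804 -0.2486  0.0395] [-0.1475  1.1307 -1.275 ] [ 0.2677 -0.1068 -0.0027] 0.010281517942421391
slope deg [-0.0678 -0.0649] z grip end 0.013622114276236214 far end 0.013926285578271014
```

>>> {"method": "drive_tool", "body": {"targets": [0,0,-0.002,0,0,0,0,0,0,-0.002,0,0,0,0,0,0,-0.002,0,0,0,0.14,0,0,-0.002,0,0,0,0.2,0,0,-0.002,0,0,0,0.3,0,0,-0.002,0,0,0,0.45,0,0,-0.002,0,0,0,0.5,0,0,-0.002,0,0,0,0.5]}}

```text
t: 18.78
ee_pos: [0.4799, -0.2489, 0.0385]
orientation: [0.992, -0.127, -0.0, 0.0]
ft_force: [0.2, -0.3, -0.3]
finger_gap: 0.0426
grip_force: 0.0
```

>>> {"method": "drive_tool", "body": {"targets": [0,0,0.05,0,0,0,0.5,0,0,0.13,0,0,0,0.5,0,0,0.25,0,0,0,0.5,0,0,0.4,0,0,0,0.5,0,0,0.55,0,0,0,0.5,0,0,0.7,0,0,0,0.5,0,0,0.8,0,0,0,0.5]}}

```text
t: 19.37
ee_pos: [0.481, -0.249, 0.2439]
orientation: [0.992, -0.127, 0.003, 0.001]
ft_force: [1.1, 0.5, -0.5]
finger_gap: 0.0429
grip_force: 0.0
```

>>> {"method": "drive_tool", "body": {"targets": [0,0.05,0,0,0,0.02,0.5,0,0.15,0,0,0,0.05,0.5,0,0.3,0,0,0,0.09,0.5,0,0.45,0,0,0,0.13,0.5,0,0.6,0,0,0,0.168,0.5,0,0.75,0,0,0,0.206,0.5,0,0.9,0,0,0,0.244,0.5,0,1.0,0,0,0,0.282,0.5,0,1.0,0,0,0,0.32,0.5,0,1.0,0,0,0,0.345,0.5,0,1.0,0,0,0,0.345,0.5]}}

```text
t: 20.28
ee_pos: [0.4799, 0.002, 0.2396]
orientation: [0.915, 0.405, 0.0, 0.001]
ft_force: [0.2, -0.8, -0.0]
finger_gap: 0.0425
grip_force: 0.0
```

>>> {"method": "drive_tool", "body": {"targets": [0,0.05,0,0,0,0.02,0.5,0,0.15,0,0,0,0.05,0.5,0,0.3,0,0,0,0.09,0.5,0,0.45,0,0,0,0.13,0.5,0,0.6,0,0,0,0.168,0.5,0,0.75,0,0,0,0.206,0.5,0,0.9,0,0,0,0.244,0.5,0,1.0,0,0,0,0.282,0.5,0,1.0,0,0,0,0.32,0.5,0,1.0,0,0,0,0.3456,0.5,0,1.0,0,0,0,0.3456,0.5]}}

```text
t: 21.2
ee_pos: [0.4799, 0.2516, 0.2389]
orientation: [0.575, 0.818, 0.0, -0.0]
ft_force: [0.6, -0.9, 0.7]
finger_gap: 0.0425
grip_force: 0.0
```

Run:
```python
from h import *
from scipy.spatial.transform import Rotation as R
for n in("side","top"):
    im,d=camera(n);cv2.imwrite(f"pics/{n}10.png",im);P=cloud(n,d)
    print("tinrim",fit(P,(.579,-.017),.17,.078,.095))
    print("lid",fit(P,(.474,.355),.17,.012,.03))
    print("board ends",fit(P,(.481,-.251),.09,.058,.08),fit(P,(.425,-.461),.09,.058,.08))
    print("tin inside max", fit(P,(.579,-.017),.07,.03,.2))
s=telemetry.observe();print(s["t"],s["ee_pos"],s["ft_force"],s["joint_pos"]);M=R.from_quat(s["orientation"]).as_matrix();print(M,np.degrees(np.arctan2(M[1,1],M[0,1])))
```

```text
tinrim (640, [[579.0, -15.9], [237.9, 173.1], 78.7], array([ 0.5756, -0.0356,  0.0821]))
lid (2580, [[473.1, 354.2], [180.9, 247.3], 19.8], array([0.4728, 0.3395, 0.0203]))
board ends (393, [[478.7, -248.6], [14.8, 130.1], 75.4], array([ 0.4784, -0.2504,  0.0647])) (574, [[424.2, -459.5], [15.1, 128.1], 75.0], array([ 0.4245, -0.461 ,  0.0652]))
tin inside max (44, [[582.2, 46.6], [12.4, 13.3], 77.3], array([0.5825, 0.0468, 0.0408]))
tinrim (412, [[580.1, -16.3], [233.3, 173.2], 78.8], array([ 0.5784, -0.0173,  0.0837]))
lid (1118, [[474.8, 354.8], [177.8, 237.6], 19.9], array([0.5122, 0.2944, 0.0214]))
board ends (162, [[479.5, -247.9], [13.5, 129.1], 76.1], array([ 0.4793, -0.2471,  0.0663])) (177, [[424.9, -458.8], [14.7, 130.1], 75.8], array([ 0.4242, -0.4573,  0.0664]))
tin inside max (15, [[583.3, 47.7], [9.7, 13.6], 88.9], array([0.5835, 0.048 , 0.0427]))
21.3 [0.4802 0.2508 0.2389] [ 0.4917 -0.3316  0.0009] [ 0.2328  0.1556 -0.8349  1.6867  0.1183  1.3514 -0.2826]
[[-0.3329  0.943   0.0003]
 [ 0.943   0.3329 -0.0002]
 [-0.0003  0.0002 -1.    ]] 19.442634758818063
```

>>> {"method": "drive_tool", "body": {"targets": [-0.005,0.05,-0.05,0,0,0.002,0.5,-0.01,0.15,-0.15,0,0,0.002,0.5,-0.02,0.27,-0.27,0,0,0.002,0.5,-0.0236,0.36,-0.4,0,0,0.002,0.5,-0.0236,0.4,-0.48,0,0,0.002,0.5,-0.0236,0.415,-0.53,0,0,0.002,0.5,-0.0236,0.415,-0.556,0,0,0.002,0.5,-0.0236,0.415,-0.556,0,0,0.002,0.5,-0.0236,0.415,-0.6,0,0,0.002,0.5,-0.0236,0.415,-0.67,0,0,0.002,0.5,-0.0236,0.415,-0.74,0,0,0.002,0.5,-0.0236,0.415,-0.79,0,0,0.002,0.5,-0.0236,0.415,-0.82,0,0,0.002,0.5,-0.0236,0.415,-0.84,0,0,0.002,0.5,-0.0236,0.415,-0.848,0,0,0.002,0.5,-0.0236,0.415,-0.848,0,0,0.002,0.5]}}

```text
t: 22.63
ee_pos: [0.4743, 0.3551, 0.0268]
orientation: [0.573, 0.819, 0.0, 0.0]
ft_force: [0.2, -0.4, -0.9]
finger_gap: 0.0425
grip_force: 0.0
```

>>> {"method": "drive_tool", "body": {"targets": [0,0,0,0,0,0,0.4,0,0,0,0,0,0,0.3,0,0,0,0,0,0,0.2,0,0,0,0,0,0,0.1,0,0,0,0,0,0,0,0,0,0,0,0,0,0,0,0,0,0,0,0,0,0,0,0,0,0,0,0], "grip_force": 100}}

```text
t: 23.3
ee_pos: [0.4746, 0.3555, 0.0275]
orientation: [0.573, 0.82, 0.001, 0.0]
ft_force: [-0.6, -0.6, 5.5]
finger_gap: 0.0139
grip_force: 98.5
```

>>> {"method": "drive_tool", "body": {"targets": [0,0,0.005,0,0,0,0,0,0,0.02,0,0,0,0,0,0,0.06,0,0,0,0,0,0,0.12,0,0,0,0,0,0,0.2,0,0,0,0,0,0,0.29,0,0,0,0,0,0,0.38,0,0,0,0,0,0,0.47,0,0,0,0,0,0,0.55,0,0,0,0,0,0,0.62,0,0,0,0,0,0,0.67,0,0,0,0,0,0,0.692,0,0,0,0]}}

```text
t: 24.3
ee_pos: [0.4746, 0.356, 0.2026]
orientation: [0.573, 0.82, 0.002, 0.001]
ft_force: [-0.2, -0.0, -4.3]
finger_gap: 0.014
grip_force: 97.9
```

>>> {"method": "drive_tool", "body": {"targets": [0.005,-0.015,0,0,0,-0.004,0,0.015,-0.05,0,0,0,-0.012,0,0.03,-0.11,0,0,0,-0.025,0,0.05,-0.18,0,0,0,-0.042,0,0.07,-0.25,0,0,0,-0.058,0,0.09,-0.32,0,0,0,-0.074,0,0.11,-0.39,0,0,0,-0.09,0,0.13,-0.46,0,0,0,-0.106,0,0.15,-0.53,0,0,0,-0.122,0,0.17,-0.6,0,0,0,-0.138,0,0.19,-0.67,0,0,0,-0.154,0,0.2,-0.72,0,0,0,-0.166,0,0.208,-0.745,0,0,0,-0.172,0,0.21,-0.75,0,0,0,-0.1722,0]}}

```text
t: 25.47
ee_pos: [0.5272, 0.1657, 0.1995]
orientation: [0.772, 0.635, -0.0, 0.0]
ft_force: [0.4, -0.5, -4.3]
finger_gap: 0.0142
grip_force: 97.8
```

>>> {"method": "drive_tool", "body": {"targets": [0.005,-0.015,0,0,0,0,0,0.015,-0.05,0,0,0,0,0,0.03,-0.11,0,0,0,0,0,0.05,-0.18,0,0,0,0,0,0.07,-0.25,0,0,0,0,0,0.09,-0.32,0,0,0,0,0,0.11,-0.39,0,0,0,0,0,0.13,-0.46,0,0,0,0,0,0.15,-0.53,0,0,0,0,0,0.17,-0.6,0,0,0,0,0,0.19,-0.67,0,0,0,0,0,0.2,-0.71,0,0,0,0,0,0.208,-0.733,0,0,0,0,0,0.21,-0.738,0,0,0,0,0,0.21,-0.738,0,0,0,0,0]}}

```text
t: 26.72
ee_pos: [0.579, -0.0161, 0.1995]
orientation: [0.771, 0.637, 0.0, -0.0]
ft_force: [0.6, 0.6, -4.3]
finger_gap: 0.014
grip_force: 97.8
```

Run:
```python
from h import *
from scipy.spatial.transform import Rotation as R
s=telemetry.observe();print(s["t"],s["ee_pos"],s["ft_force"],s["finger_gap"]);M=R.from_quat(s["orientation"]).as_matrix();print(M,np.degrees(np.arctan2(M[1,1],M[0,1])))
for n in("side","top"):
    im,d=camera(n);cv2.imwrite(f"pics/{n}11.png",im);P=cloud(n,d)
    print("lid",fit(P,(.58,-.017),.16,.175,.21))
    print("tinrim",fit(P,(.579,-.017),.17,.078,.095))
    q=P.reshape(-1,3);q=q[~np.isnan(q[:,0])];q=q[(abs(q[:,2]-.195)<.012)&(np.hypot(q[:,0]-.58,q[:,1]+.017)<.085)]
    w=np.ones(len(q),bool)
    for i in range(5):
        c=np.linalg.lstsq(np.c_[q[w,:2],np.ones(w.sum())],q[w,2],rcond=None)[0];w=abs(q[:,2]-np.c_[q[:,:2],np.ones(len(q))]@c)<.004
    print(n,"slope",np.degrees(c[:2]),c@[.58,-.017,1],w.sum())
```

```text
26.7167 [ 0.579  -0.0161  0.1995] [ 0.5828  0.5783 -4.2818] 0.014037399015606746
[[ 0.1885  0.9821 -0.0002]
 [ 0.9821 -0.1885  0.0008]
 [ 0.0008 -0.0003 -1.    ]] -10.865522558117249
lid (4258, [[577.4, -17.1], [242.5, 177.8], 79.0], array([ 0.5716, -0.0462,  0.1922]))
tinrim (363, [[567.2, -76.0], [118.2, 172.7], 78.8], array([ 0.5615, -0.1072,  0.0819]))
side slope [-0.1189  0.02  ] 0.1925228328691183 2053
lid (2061, [[578.4, -15.8], [238.3, 178.0], 79.1], array([0.5838, 0.0071, 0.1935]))
tinrim (0, [[0.0, 0.0], [0.0, 0.0], 0.0], array([nan, nan, nan]))
top slope [0.344  0.1271] 0.19366120987235685 323h.py:15: RuntimeWarning: Mean of empty slice.
  return len(q),[np.round(np.array(z),1).tolist() for z in b],q.mean(0)
  ret = um.true_divide(
```

>>> {"method": "drive_tool", "body": {"targets": [0.006,0,-0.01,0,0,0,0,0.006,0,-0.04,0,0,0,0,0.006,0,-0.09,0,0,0,0,0.006,0,-0.15,0,0,0,0,0.006,0,-0.21,0,0,0,0,0.006,0,-0.26,0,0,0,0,0.006,0,-0.295,0,0,0,0,0.006,0,-0.31,0,0,0,0,0.006,0,-0.32,0,0,0,0,0.006,0,-0.326,0,0,0,0,0.006,0,-0.332,0,0,0,0,0.006,0,-0.338,0,0,0,0,0.006,0,-0.344,0,0,0,0,0.006,0,-0.35,0,0,0,0,0.006,0,-0.355,0,0,0,0,0.006,0,-0.36,0,0,0,0]}}

```text
t: 28.15
ee_pos: [0.5806, -0.017, 0.1096]
orientation: [0.771, 0.637, 0.0, 0.0]
ft_force: [-0.2, -0.6, -3.8]
finger_gap: 0.0143
grip_force: 97.8
```

Run:
```python
from h import *
s=telemetry.observe();print(s["t"],s["ee_pos"],s["ft_force"],s["torque"])
```

```text
28.15 [ 0.5806 -0.017   0.1096] [-0.1501 -0.5509 -3.7577] [0.0001 0.0392 0.003 ]
```

>>> {"method": "drive_tool", "body": {"targets": [0,0,-0.004,0,0,0,0,0,0,-0.008,0,0,0,0,0,0,-0.012,0,0,0,0,0,0,-0.016,0,0,0,0,0,0,-0.02,0,0,0,0,0,0,-0.023,0,0,0,0,0,0,-0.026,0,0,0,0,0,0,-0.028,0,0,0,0,0,0,-0.029,0,0,0,0,0,0,-0.029,0,0,0,0]}}

```text
t: 28.98
ee_pos: [0.5805, -0.0169, 0.1026]
orientation: [0.771, 0.637, -0.0, 0.0]
ft_force: [-2.2, 0.1, -3.4]
finger_gap: 0.0144
grip_force: 98.1
```

>>> {"method": "drive_tool", "body": {"targets": [0,0,-0.002,0,0,0,0,0,0,-0.004,0,0,0,0,0,0,-0.005,0,0,0,0,0,0,-0.005,0,0,0,0]}}

```text
t: 29.32
ee_pos: [0.5805, -0.017, 0.1025]
orientation: [0.771, 0.637, -0.0, 0.0]
ft_force: [-4.4, -0.2, 6.7]
finger_gap: 0.0139
grip_force: 99.4
```

```bash
cat >> h.py <<'E'
def lidcheck():
    s=telemetry.observe();print(s["t"],s["ee_pos"],s["ft_force"],s["torque"])
    for n in("side","top"):
        im,d=camera(n);cv2.imwrite(f"pics/{n}_{s['t']:.0f}.png",im);P=cloud(n,d)
        print("lid",fit(P,(.58,-.017),.16,.09,.105)[:2])
        q=P.reshape(-1,3);q=q[~np.isnan(q[:,0])];q=q[(abs(q[:,2]-.097)<.012)&(np.hypot(q[:,0]-.58,q[:,1]+.017)<.085)]
        w=np.ones(len(q),bool)
        for i in range(5):
            c=np.linalg.lstsq(np.c_[q[w,:2],np.ones(w.sum())],q[w,2],rcond=None)[0];w=abs(q[:,2]-np.c_[q[:,:2],np.ones(len(q))]@c)<.004
        print(n,"slope",np.degrees(c[:2]),"ctr z",c@[.58,-.017,1],w.sum())
E
python3 -c "
from h import *
lidcheck()"
```

```text
29.3167 [ 0.5805 -0.017   0.1025] [-4.3524 -0.2402  6.7137] [ 0.0381  1.0344 -0.023 ]
lid (3817, [[578.4, -19.5], [241.3, 178.0], 79.1])
side slope [-0.1115 -0.1228] ctr z 0.09550951456987943 1895
lid (1826, [[580.3, -17.3], [237.8, 178.0], 79.1])
top slope [-0.1571 -0.1157] ctr z 0.09716002081035091 316
```

Lid is flat with its top at 97 mm (85 + 12), seated. Release and retreat.

>>> {"method": "drive_tool", "body": {"targets": [0,0,0.003,0,0,0,0,0,0,0.003,0,0,0,0.18,0,0,0.003,0,0,0,0.25,0,0,0.003,0,0,0,0.4,0,0,0.003,0,0,0,0.5,0,0,0.003,0,0,0,0.5,0,0,0.05,0,0,0,0.5,0,0,0.15,0,0,0,0.5,0,0,0.3,0,0,0,0.5,0,0,0.45,0,0,0,0.5,-0.05,0.2,0.6,0,0,0,0.5,-0.1,0.45,0.65,0,0,0,0.5,-0.15,0.7,0.65,0,0,0,0.5,-0.15,0.8,0.65,0,0,0,0.5,-0.15,0.8,0.65,0,0,0,0.5,-0.15,0.8,0.65,0,0,0,0.5]}}

```text
t: 30.75
ee_pos: [0.5402, 0.1934, 0.2662]
orientation: [0.767, 0.641, 0.003, -0.001]
ft_force: [-0.4, 1.4, -0.0]
finger_gap: 0.0426
grip_force: 0.0
```

```bash
python3 -c "
from h import *
lidcheck()
im,d=camera('side');P=cloud('side',d);cv2.imwrite('pics/final.png',im)
print('tin side rim',fit(P,(.58,-.017),.17,.06,.08)[:2])
print('ends',fit(P,(.481,-.251),.09,.058,.08),fit(P,(.425,-.461),.09,.058,.08))"
```

```text
30.75 [0.5402 0.1934 0.2662] [-0.4421  1.3881 -0.0227] [ 0.0415  0.0515 -0.0094]
lid (4504, [[579.0, -18.2], [242.6, 178.0], 79.0])
side slope [-0.0868 -0.0553] ctr z 0.09558336698696288 2226
lid (3899, [[580.3, -17.4], [237.9, 178.1], 79.0])
top slope [-0.0557 -0.0366] ctr z 0.09651960474118355 1774
tin side rim (436, [[556.6, -128.9], [10.0, 172.8], 79.3])
ends (396, [[478.9, -249.1], [16.3, 129.5], 75.3], array([ 0.4782, -0.2505,  0.0648])) (568, [[423.8, -459.4], [14.7, 128.9], 75.0], array([ 0.4242, -0.4608,  0.0651]))
```

View pics/final.png

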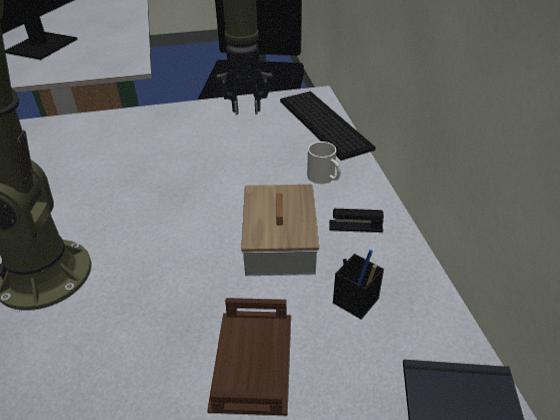

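The final view shows the lid flat on the tin (280,215), the empty board on the desk (250,360), and the mug, stapler and pen pot in place.

```bash
python3 -c "
from h import *
print(finish_job())"
```

```text
the job is handed in; nothing more can be done
None
```

The job is handed in after about 31 s: all five biscuits are in the tin with its lid on flat, the empty board is back on its feet, and the mug, pen pot and stapler were not touched.

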